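# Turn the bench carousel to the timer and lock it

### The arm

A 7-joint arm with a two-finger parallel gripper is mounted at the origin on the work surface; the furniture and walls round the work are solid. World frame = base frame: x ahead of the robot, y to its left, z up, the work surface at z = 0. Lengths are in m, angles in rad, forces in N, time in s.
With the tool pointing down it reaches from about 0.425 to 0.925 m from the base axis. Payload 6.8 kg.
Tool frame: the origin (TCP) lies midway between the tips of the shut fingers; the grasp point (between the pads) lies 19 mm behind it; z points along the fingers, y is the direction in which the jaws open and shut (so a half turn about z gives the same grasp; the last joint's range is limited). The gripper opens to 85 mm and grips with 20 to 120 N. Pads are 22 mm wide; open, the fingers measure 114 mm over their backs; the gripper's body (76 mm by 85 mm) begins 54 mm behind the grasp point. The pads swing forward as they close: fully open they stand 13 mm farther back than shut.
Start: joints at [1.113, 0.477, 0.022, 1.555, -0.011, 1.109, -0.083], TCP at [0.231, -0.634, 0.231] pointing down, gripper open.
Joint ranges: [-2.96, 2.96], [-0.34, 2.1], [-1.41, 1.46], [0.24, 2.44], [-1.37, 4.51], [0.17, 1.92], [-2.96, 2.96]. Speed limits (rad/s): [2.39, 2.39, 3.14, 3.14, 3.14, 3.14, 3.14].

### API

Orientations are given as a rotation vector (axis times angle).
In Python, from bench import r gives the robot as it stands. The module is installed in compiled form; this text tells all that it offers.
- The arm moves only by the tool apply_moves, never from a script. Its argument "plan" is a list that holds one entry, the list of rows, each a list of 7 numbers: the turn, a rotation vector about the tool's x, y, z scaled (see below), then the shift along the tool's x, y, z scaled (see below), then the closure, from -1 (fully open) to 1 (shut). In form: [[[wx, wy, wz, tx, ty, tz, grip], ...]]. A call has 1 to 12 rows; each row is the pose to reach, as a shift and turn from the pose commanded when the call began, along the tool's axes at that moment, turning the shorter way round; what a row does not reach only later rows make up. The controller multiplies each number of a shift by 0.4 m and each number of a turn by 180 degrees. A row lasts 1/12 s, in which the tool goes at most 41.7 mm and 7.16 degrees, less where a joint would pass 70% of its speed; a pose out of reach is approached as far as the arm can. A call with a number of a shift or a turn outside -1 to 1 is refused whole. A call with a gripper value outside its range is refused whole. The fingers move at their own pace and stop on an object; "force" is the grip in N (left out, the last holds). Time passes only in rows, so rows that repeat a pose let the fingers close. It gives the time, the measured TCP pose, the force and the opening at its end, in the units of the state.
- r.get_obs(): the state, without advancing time (a new reading comes with each control period).
- r.grab_frame(name): name is "side" or "top"; returns a dict with "pixels" (384x512x3 uint8, blue, green, red), "fx", "fy", "cx", "cy" (pixels), "k1" (the pictures are not rectified: a ray, as slopes to the right and down, at radius r is drawn at 1 + k1 r^2 times it, then the intrinsics apply), "pose" (4x4, takes a point from camera to world coordinates). Camera axes: x right, y up, looking along -z (the intrinsics and any distortion apply to the point x, -y, -z); pixel columns grow to the right and rows downward; lengths in m; the calibration is good to about 2 mm. A picture is of the moment at which its call begins. There is no depth.
- r.hand_in(): hands the job in, once; it reports no verdict.
The state is a dict: "clock": time; "joints": joint angles; "qvel": joint speeds; "tau": joint torques, N m; "tcp_pos": TCP position; "orientation": TCP orientation; "contact_force": force on the tool from outside, world axes, zero at the start; "moment": the same for the moment, N m; "grip_width": finger opening in m.
Only numpy, scipy, OpenCV 4.12 (cv2) and the standard library are available. Lean on these libraries where they do the work, as an engineer would, in place of code of your own. Each camera call takes 0.05 s, during which the arm holds its last target. There are 200 camera calls.

### The job

Bring the yellow kitchen timer that stands on the bench carousel round to the front: with the fingertips push the brass lock bolt back by its knob, push the carousel round by the pegs on its rim until the timer stands in line with the bolt, then push the bolt fully home again so that the carousel is locked there. Push only the bolt and the carousel: do not touch, lift or tip the things standing on it, and leave everything else on the bench where it lies.

Things in the scene. Friction and masses are not known exactly. Their poses are not given: they have to be found in the camera images.
- carousel: fixed grey foot of the bench carousel. Origin on the turning axis at worktop height, z up; its -x axis points to the FRONT, along the brass lock bolt. At the front a 62 mm wide tongue reaches to 276 mm from the axis; on it two steel brackets guide the bolt (178-190 and 250-262 mm from the axis, 36 mm wide, tops 46 mm above the worktop).
- hub (a point): middle of the turntable, on the axis, 50 mm above the worktop. The turntable is a disc of 165 mm radius; its aluminium rim lies 26 to 40 mm above the worktop, its dark mat (136 mm radius) has its top at 42 mm. Five places lie 76 mm from the axis, 72 deg apart. In the rim, in line with each place, is a radial slot 20 mm wide, flaring to 39 mm at the edge.
- rim_front (a point): point on the axis-to-bolt line 154 mm from the axis, 110 mm above the worktop, fixed to the foot: where the tops of the finger pegs pass the front. Ten upright steel pegs, 12 mm diameter, stand on the rim from 40 to 110 mm above the worktop, 154 mm from the axis, 36 deg apart: at turntable value q they are q + 18, 54, 90, ... 342 deg anticlockwise from the front (18 deg either side of each place).
- front_place (a point): middle of the front place (empty at the start): the point of the mat 76 mm from the axis on the bolt's line, 42 mm above the worktop; fixed to the foot, it does not turn
- turntable (a joint): turning of the turntable, rad, positive anticlockwise seen from above, free over a turn either way; 0 at the start. Every multiple of 72 deg (1.2566) brings a place to the front and a slot before the bolt. It turns stiffly (about 0.2 N m, 1.3 N at a peg) and stays where it is left.
- lock_bolt (a joint): brass barrel bolt, m: 0 = home, its 16 mm wide round-ended nose 21 mm deep in a slot (turntable locked, 0.7 deg of play); 0.028 = fully back; clear of the rim from 0.022. Slides along the front line, needs about 2 N, stays where left. Pushed in with the slot up to about 4 deg out of line it centres the turntable; further out it stops at the rim.
- bolt_knob (a point): top of the bolt's upright brass knob: stem of 13 mm diameter, on it a ball of 22 mm diameter, ball centre 100 mm and top 111 mm above the worktop; 205 mm from the axis when home, 233 mm when fully back. The bolt's rod below it lies at 25 to 41 mm.
- timer: THE TIMER: kitchen timer with yellow dial top on a white base, 72 mm diameter, 64 mm high; stands loose on one of the five places of the turntable mat; origin at the centre of its underside, 42 mm above the worktop
- salt_shaker: grey and clear salt shaker, 44 mm diameter, 90 mm high; stands loose on one of the five places of the turntable mat; origin at the centre of its underside, 42 mm above the worktop
- tea_glass: small waisted tea glass, 62 mm diameter, 83 mm high; stands loose on one of the five places of the turntable mat; origin at the centre of its underside, 42 mm above the worktop
- tape_roll: beige roll of tape lying flat, 91 mm diameter, 24 mm high; stands loose on one of the five places of the turntable mat; origin at the centre of its underside, 42 mm above the worktop
- dough_ball_0: dough ball, about 66 mm wide, 26 mm high, on the worktop to the left; leave alone
- dough_ball_1: dough ball like the first
- dough_ball_2: dough ball like the first
- wheel_cutter: wheel cutter with black handle, 179 mm long, 23 mm high, lying on the worktop at the right; leave alone
- flour_brush: flour brush, wood, 216 mm long, 16 mm high, lying on the worktop left of the bolt; leave alone
Things that resemble listed ones, but are neither listed nor needed, are in the scene too. Leave any blue or purple look-alike of the salt_shaker alone.

How it is judged:
On the way, in this order (a step that is already met when the one before it is completed fails the run):
1. the lock bolt is drawn back clear of the rim (22 mm or more) (value of joint lock_bolt above 0.022 m), for 0.1 s.
2. with the bolt still back (20 mm or more), the timer is brought to the front place (within 20 mm) (horizontal distance between timer and front_place below 0.02 m and value of joint lock_bolt above 0.02 m), for 0.2 s.
At the end, for the whole second after the job is handed in: The timer stands within 20 mm of the middle of the front place, the bolt is home (within 5 mm), the turntable is at rest and the four things on it are upright (within 0.1 rad) (horizontal distance between timer and front_place below 0.02 m and value of joint lock_bolt below 0.005 m and velocity of joint turntable between -0.05 and 0.05 rad/s and angle between each of timer, salt_shaker, tea_glass, tape_roll's own z axis and vertical below 0.1 rad); the robot touches nothing.
It fails at once if one of the things standing on the carousel is touched by the robot (more than 1 N) (contact force between any of the fingers, the arm and timer above 1 N or contact force between any of the fingers, the arm and salt_shaker above 1 N or contact force between any of the fingers, the arm and tea_glass above 1 N or contact force between any of the fingers, the arm and tape_roll above 1 N).
It fails at once if one of the things on the carousel is lifted (more than 15 mm), tipped (more than 0.35 rad) or shifted off its place (axis to its middle outside 56 to 96 mm) (height (world z) of any of timer, salt_shaker, tea_glass, tape_roll above 0.057 m or angle between any of timer, salt_shaker, tea_glass, tape_roll's own z axis and vertical above 0.35 rad or horizontal distance between any of timer, salt_shaker, tea_glass, tape_roll and carousel above 0.096 m or horizontal distance between any of timer, salt_shaker, tea_glass, tape_roll and carousel below 0.056 m).
It fails at once if a dough ball, the wheel cutter or the flour brush is moved (more than 20 mm) (distance of any of dough_ball_0, dough_ball_1, dough_ball_2, wheel_cutter, flour_brush from where it was at the start of the episode above 0.02 m).
It also fails if it takes over 72 s, if anything falls off the work surface, if the arm or the gripper's body presses on something with over 40 N, if the wrist force passes 120 N, or if a joint passes its speed limit or range.

## Working session

There is one attempt and no reset: what is moved stays moved. The work goes in short steps, Python scripts to look and compute and a tool call to move; the robot and the scene stay as the last step left them, time stands still between calls to the robot, and variables do not carry over. Pictures are saved under pics/ and viewed, on a budget of 10 in all, crops included, one or two more only if the job needs it, and the job is handed in when it is done.

Besides the shell and the picture viewer there is one more tool, called by a JSON object that holds its "name" and its "arguments". apply_moves: Moves the arm, as the interface text tells. Its arguments: {"type":"object","properties":{"plan":{"type":"array","items":{"type":"array","items":{"type":"array","items":{"type":"number","minimum":-1,"maximum":1}}}},"force":{"type":"number"}},"required":["plan"]}

```bash
mkdir -p pics
cat > h.py <<'E'
import numpy as np, cv2
from bench import r
from scipy.spatial.transform import Rotation as R
def save(f,name,crop=None,scale=1):
    p=f["pixels"]
    if crop: x0,y0,x1,y1=crop; p=p[y0:y1,x0:x1]
    cv2.imwrite("pics/"+name,cv2.resize(np.ascontiguousarray(p),None,fx=scale,fy=scale,interpolation=cv2.INTER_CUBIC))
def ray(f,u,v):
    d=np.array([(u-f["cx"])/f["fx"],(v-f["cy"])/f["fy"]]); s=d.copy()
    for _ in range(20): s=d/(1+f["k1"]*(s@s))
    P=np.array(f["pose"]); return P[:3,3],P[:3,:3]@np.array([s[0],-s[1],-1])
def onz(f,u,v,z):
    o,d=ray(f,u,v); return o+d*(z-o[2])/d[2]
def proj(f,X):
    P=np.array(f["pose"]); c=P[:3,:3].T@(np.array(X)-P[:3,3]); s=np.array([c[0],-c[1]])/-c[2]
    s=s*(1+f["k1"]*(s@s)); return s[0]*f["fx"]+f["cx"],s[1]*f["fy"]+f["cy"]
E
python3 - <<'E'
from h import *
o=r.get_obs();print(o)
for n in("top","side"):
    f=r.grab_frame(n);save(f,n+"0.png",scale=1.5);print(n,f["fx"],f["cx"],f["cy"],f["k1"],np.round(f["pose"],3))
E
```

```text
{'clock': 0.0, 'joints': array([ 1.11289247,  0.47777892,  0.0223176 ,  1.55645713, -0.01149579,
        1.10927036, -0.08315238]), 'qvel': array([-1.84510769e-03, -5.53553302e-04,  8.09289627e-05,  7.57821325e-05,
        4.53777722e-04, -7.92331471e-04,  1.57871900e-03]), 'tau': array([ 1.17112268e-03, -5.96446788e+01,  1.60819005e+00, -2.81194353e+01,
        1.23627449e-02,  9.36535449e-03, -1.71116454e-05]), 'tcp_pos': array([ 0.2311292 , -0.63357238,  0.23033708]), 'orientation': array([-3.09195975e+00, -5.46357616e-01,  6.80995810e-04]), 'contact_force': array([ 0.31401871,  0.30432699, -0.25892754]), 'moment': array([ 0.05711704, -0.00139871,  0.06991271]), 'grip_width': 0.08551563869417952}
top 388.6790930812814 246.02776784082064 196.99649009067264 -0.13538981593089583 [[-4.000e-03  9.830e-01 -1.860e-01  2.940e-01]
 [-1.000e+00 -1.000e-03  1.400e-02  1.000e-01]
 [ 1.400e-02  1.860e-01  9.820e-01  1.421e+00]
 [ 0.000e+00  0.000e+00  0.000e+00  1.000e+00]]
side 387.1631634695334 256.7023363255228 193.58116179239863 -0.0007508484052268827 [[-0.996 -0.051  0.072  0.634]
 [ 0.088 -0.64   0.763  1.033]
 [ 0.007  0.767  0.642  0.869]
 [ 0.     0.     0.     1.   ]]
```

View pics/top0.png

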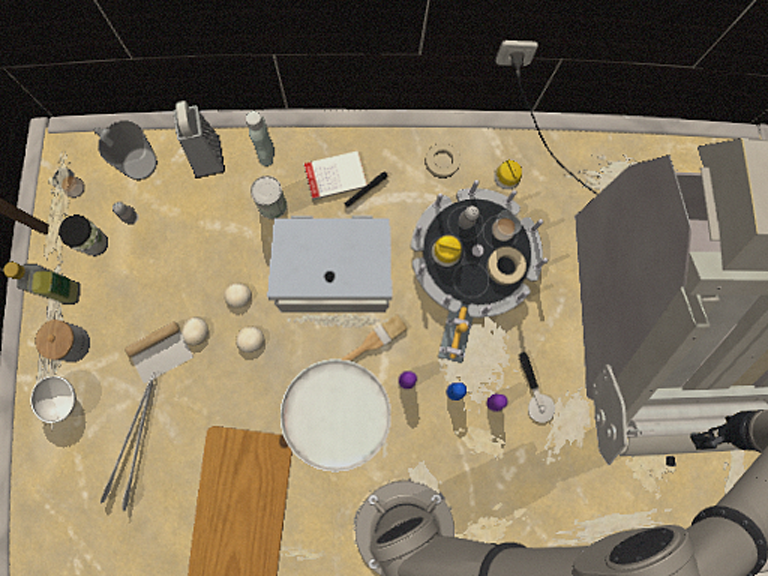

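View pics/side0.png

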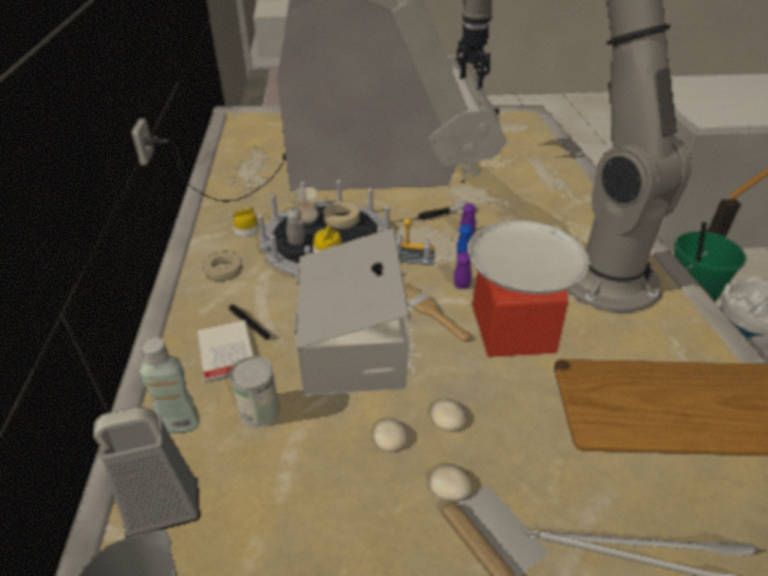

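The top view shows the carousel centred near (318,168) in raw pixels. Its bolt points down the image, with the knob near (308,210). Things that could be taken for the timer are the yellow timer on the carousel at (299,165) and a loose yellow one at (340,115). I choose the one on the carousel and check it in a close crop.

Run:
```python
from h import *
f=r.grab_frame("top");save(f,"top1.png",(250,105,400,265),5 and 3.7)
for n,u,v,z in [("hub",478/1.5,251/1.5,.05),("knob",461/1.5,313/1.5,.105),("timer",448/1.5,246/1.5,.106),("boxTL",273/1.5,220/1.5,.13),("boxTR",390/1.5,219/1.5,.13),("boxBR",390/1.5,296/1.5,.13),("blue",456/1.5,391/1.5,.09),("pur1",408/1.5,380/1.5,.09),("pur2",497/1.5,403/1.5,.09),("plate",335/1.5,414/1.5,.2),("brush",406/1.5,325/1.5,.01)]: print(n,onz(f,u,v,z).round(3))
```

```text
hub [ 0.664 -0.187  0.05 ]
knob [ 0.502 -0.13   0.105]
timer [ 0.661 -0.104  0.106]
boxTL [0.717 0.304 0.13 ]
boxTR [0.719 0.032 0.13 ]
boxBR [0.537 0.034 0.13 ]
blue [ 0.325 -0.116  0.09 ]
pur1 [ 0.35  -0.007  0.09 ]
pur2 [ 0.296 -0.209  0.09 ]
plate [0.276 0.154 0.2  ]
brush [ 0.487 -0.01   0.01 ]
```

View pics/top1.png

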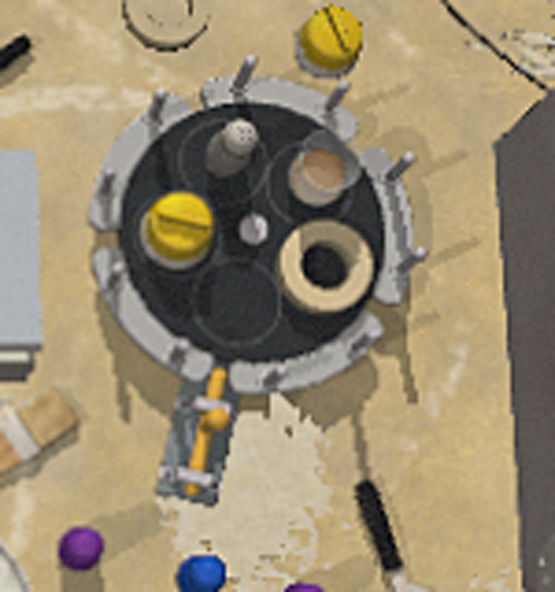

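The crop confirms it: the timer stands on the left place, one step clockwise from the empty front seen from above, at about crop (180,225). Now I fit the axis from the peg tops and check it against the knob.

Run:
```python
from h import *
from scipy.optimize import least_squares
f=r.grab_frame("top")
c=lambda u,v:(250+u/3.7,105+v/3.7)
hub=onz(f,*c(254,226),.05); print("hub",hub)
tops=np.array([onz(f,*c(*p),.11) for p in [(250,60),(163,97),(111,175),(345,88),(408,157),(419,255)]])
def res(p):
    e=[]
    a=np.arctan2(tops[:,1]-p[1],tops[:,0]-p[0]); k=np.round((a-p[2])/np.radians(36))
    t=p[2]+k*np.radians(36)
    return np.r_[tops[:,0]-p[0]-.154*np.cos(t),tops[:,1]-p[1]-.154*np.sin(t)]
for d in (-10,0,10,20):
    s=least_squares(res,[hub[0],hub[1],np.radians(d)]); print(s.x[:2].round(4),np.degrees(s.x[2])%36,s.cost**.5)
for q in[(213,415),(213,420)]:
  k=onz(f,*c(*q),.1); d=k-hub; print("knob",k,np.hypot(*d[:2]),np.degrees(np.arctan2(d[1],d[0])))
for q in[(219,380),(190,490)]:print("rod",onz(f,*c(*q),.041))
t=onz(f,*c(180,222),.106);d=t-hub;print("timer",t,np.hypot(*d[:2]),np.degrees(np.arctan2(d[1],d[0])))
# objects heights via side
g=r.grab_frame("side")
def tri(a,b):
    o1,d1=ray(f,*a);o2,d2=ray(g,*b);s=np.linalg.lstsq(np.c_[d1,-d2],o2-o1,rcond=None)[0];p,q=o1+s[0]*d1,o2+s[1]*d2
    return ((p+q)/2).round(3),np.linalg.norm(p-q).round(3)
h=lambda u,v:(u/1.5,v/1.5)
print("knob",tri(c(213,415),h(407,222)),"hub",tri(c(254,226),h(311,193)))
print("plate",tri(h(335,414),h(529,262)),"box",tri(h(390,219),h(300,268)),tri(h(390,296),h(405,300)))
hsv=cv2.cvtColor(f["pixels"],cv2.COLOR_BGR2HSV);m=cv2.inRange(hsv,(10,170,110),(25,255,255))[190:250,285:330]
n,l,st,ce=cv2.connectedComponentsWithStats(m);print(st,ce+[285,190])
```

```text
hub [ 0.66883465 -0.18689991  0.05      ]
[ 0.6642 -0.1869] 3.344263511906333 0.004007082191225943
[ 0.6642 -0.1869] 3.3442622312324715 0.004007082191229586
[ 0.6642 -0.1869] 3.344266884123578 0.004007082191247424
[ 0.6918 -0.2065] 17.511184064625358 0.0543785484254469
knob [ 0.47298544 -0.13060214  0.1       ] 0.2037801578263331 163.96245732023604
knob [ 0.46829002 -0.13045661  0.1       ] 0.20833625691049965 164.28074241126953
rod [ 0.51546474 -0.14791772  0.041     ]
rod [ 0.40812574 -0.11635521  0.041     ]
timer [ 0.65720137 -0.10418788  0.106     ] 0.08352612259995269 98.00602175352476
knob (array([ 0.473, -0.131,  0.1  ]), np.float64(0.001)) hub (array([ 0.67 , -0.17 ,  0.157]), np.float64(0.059))
plate (array([0.273, 0.156, 0.185]), np.float64(0.006)) box (array([0.726, 0.031, 0.102]), np.float64(0.003)) (array([0.527, 0.039, 0.016]), np.float64(0.065))
[[   0    0   45   60 2611]
 [  21   15    5    8   25]
 [  20   26    7    5   23]
 [  16   31    6   11   35]
 [  16   46    2    3    6]] [[307.03485255 219.48946764]
 [308.16       208.44      ]
 [308.08695652 217.7826087 ]
 [303.8        226.31428571]
 [301.5        237.        ]]
```

Run:
```python
from h import *
f=r.grab_frame("top");g=r.grab_frame("side")
a=cv2.resize(f["pixels"][90:330,360:512],None,fx=2.4,fy=2.4);b=cv2.resize(g["pixels"][0:160,150:350],None,fx=2.1,fy=2.1)
im=np.zeros((590,800,3),np.uint8);im[:a.shape[0],:a.shape[1]]=a;im[:b.shape[0],375:375+b.shape[1]]=b;cv2.imwrite("pics/app.png",im)
P=r.get_obs()["tcp_pos"];print(proj(f,P),proj(g,P))
for z in(0,.1,.2,.4):print(z,[onz(f,u/1.5,v/1.5,z).round(2)[:2] for u,v in((577,215),(590,395),(612,460),(625,455),(690,395))])
```

```text
(np.float64(470.8748376551745), np.float64(285.3056599605078)) (np.float64(313.46283849662984), np.float64(58.13509969741543))
0 [array([ 0.78, -0.47]), array([ 0.31, -0.47]), array([ 0.15, -0.52]), array([ 0.16, -0.55]), array([ 0.3 , -0.74])]
0.1 [array([ 0.74, -0.43]), array([ 0.31, -0.43]), array([ 0.16, -0.47]), array([ 0.17, -0.5 ]), array([ 0.3 , -0.68])]
0.2 [array([ 0.71, -0.39]), array([ 0.31, -0.39]), array([ 0.17, -0.43]), array([ 0.18, -0.46]), array([ 0.3 , -0.62])]
0.4 [array([ 0.64, -0.31]), array([ 0.31, -0.31]), array([ 0.19, -0.34]), array([ 0.2 , -0.37]), array([ 0.3, -0.5])]
```

View pics/app.png

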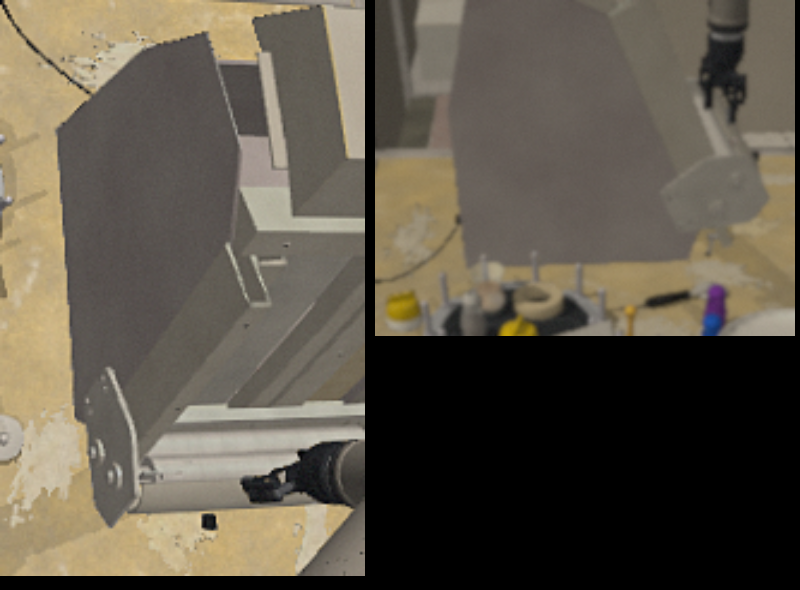

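The machine's end plate stands between the gripper and the work: top crop (110,370)–(110,525), side crop (665,160)–(765,230). I triangulate it so that I pass safely over or in front.

Run:
```python
from h import *
f=r.grab_frame("top");g=r.grab_frame("side")
def tri(a,b):
    a=(360+a[0]/2.4,90+a[1]/2.4);b=(150+(b[0]-375)/2.1,b[1]/2.1)
    o1,d1=ray(f,*a);o2,d2=ray(g,*b);s=np.linalg.lstsq(np.c_[d1,-d2],o2-o1,rcond=None)[0];p,q=o1+s[0]*d1,o2+s[1]*d2
    return ((p+q)/2).round(3),np.linalg.norm(p-q).round(3)
for a,b in [((110,525),(765,200)),((138,510),(768,195)),((110,368),(668,165)),((95,500),(740,230)),((85,415),(665,215)),((138,430),(710,155)),((208,32),(460,0))]: print(tri(a,b))
```

```text
(array([ 0.162, -0.447,  0.141]), np.float64(0.006))
(array([ 0.164, -0.485,  0.138]), np.float64(0.029))
(array([ 0.371, -0.418,  0.234]), np.float64(0.002))
(array([ 0.196, -0.458,  0.07 ]), np.float64(0.017))
(array([ 0.339, -0.435,  0.116]), np.float64(0.057))
(array([ 0.287, -0.449,  0.239]), np.float64(0.003))
(array([ 0.726, -0.446,  0.515]), np.float64(0.016))
```

```bash
cat >> h.py <<'E'
A=np.array([.665,-.187]); F=164.
def pol(rad,ang=0.): t=np.radians(F+ang); return A+rad*np.array([np.cos(t),np.sin(t)])
def go(wps,o=None):
    """wps: (x,y,z, world angle of tool y in deg) -> rows of 6"""
    o=o or r.get_obs(); R0=R.from_rotvec(o["orientation"]); out=[]
    print("clock",round(o["clock"],2),"tcp",o["tcp_pos"].round(4),"yang",np.degrees(np.arctan2(*R0.as_matrix()[[1,0],1])).round(1),"F",o["contact_force"].round(1),"w",round(o["grip_width"],4))
    for x,y,z,a in wps:
        a=np.radians(a); Y=np.array([np.cos(a),np.sin(a),0]);Z=np.array([0,0,-1.]);M=np.c_[np.cross(Y,Z),Y,Z]
        w=(R0.inv()*R.from_matrix(M)).as_rotvec()/np.pi; t=R0.inv().apply(np.array([x,y,z])-o["tcp_pos"])/.4
        print(np.r_[w,t].round(3).tolist())
E
python3 - <<'E'
from h import *
print(pol(205),r.get_obs()["tcp_pos"]); k=pol(.205)
go([(.231,-.634,.40,-70),(.2,-.45,.42,-55),(.35,-.3,.4,-35),(*k,.3,-16)])
E
```

```text
[-196.39364767   56.31865794] [ 0.23134934 -0.63407831  0.23123639]
clock 0.45 tcp [ 0.2313 -0.6341  0.2312] yang -70.0 F [ 0.4 -0.2  0.2] w 0.0853
[-0.0, -0.0, 0.0, -0.001, -0.001, -0.422]
[-0.0, -0.0, -0.083, 0.084, -0.459, -0.472]
[-0.0, -0.0, -0.194, 0.565, -0.683, -0.422]
[-0.0, -0.0, -0.3, 0.987, -0.98, -0.172]
```

{"name": "apply_moves", "arguments": {"plan": [[[0,0,0,0,0,-0.42,0],[0,0,0,0,0,-0.42,0],[0,0,0,0,0,-0.42,0],[0,0,0,0,0,-0.42,0],[0,0,0,0,0,-0.42,0],[0,0,-0.08,0.08,-0.46,-0.47,0],[0,0,-0.08,0.08,-0.46,-0.47,0],[0,0,-0.08,0.08,-0.46,-0.47,0],[0,0,-0.08,0.08,-0.46,-0.47,0],[0,0,-0.08,0.08,-0.46,-0.47,0],[0,0,-0.08,0.08,-0.46,-0.47,0],[0,0,-0.08,0.08,-0.46,-0.47,0]]]}}

```text
clock: 1.45
tcp_pos: [0.1983, -0.4497, 0.4202]
orientation: [2.998, 0.93, 0.001]
contact_force: [0.5, -0.9, -0.2]
grip_width: 0.0428
```

Run:
```python
from h import *
k=pol(.205)
go([(.35,-.3,.4,-35),(*k,.3,-16),(*k,.2,-16)])
```

```text
clock 1.45 tcp [ 0.1983 -0.4497  0.4202] yang -55.5 F [ 0.5 -0.9 -0.2] w 0.0428
[0.001, 0.0, -0.114, 0.525, -0.094, 0.05]
[0.001, 0.0, -0.22, 1.008, -0.277, 0.299]
[0.001, 0.0, -0.22, 1.008, -0.277, 0.549]
```

{"name": "apply_moves", "arguments": {"plan": [[[0,0,-0.11,0.52,-0.09,0.05,0],[0,0,-0.11,0.52,-0.09,0.05,0],[0,0,-0.11,0.52,-0.09,0.05,0],[0,0,-0.11,0.52,-0.09,0.05,0],[0,0,-0.11,0.52,-0.09,0.05,0],[0,0,-0.22,1,-0.28,0.3,0],[0,0,-0.22,1,-0.28,0.3,0],[0,0,-0.22,1,-0.28,0.3,0],[0,0,-0.22,1,-0.28,0.3,0],[0,0,-0.22,1,-0.28,0.3,0],[0,0,-0.22,1,-0.28,0.3,0],[0,0,-0.22,1,-0.28,0.3,0]]]}}

```text
clock: 2.45
tcp_pos: [0.4668, -0.1268, 0.2965]
orientation: [-2.497, -1.898, -0.001]
contact_force: [0.3, 0.5, -0.4]
grip_width: 0.0427
```

Run:
```python
from h import *
k=pol(.205)
go([(*k,.2,-16),(*k,.09,-16)])
f=r.grab_frame("side");save(f,"s2.png",(170,90,310,190),5)
print(proj(f,[*pol(.205),.1]),proj(f,r.get_obs()["tcp_pos"]))
```

```text
clock 2.45 tcp [ 0.4668 -0.1268  0.2965] yang -15.5 F [ 0.3  0.5 -0.4] w 0.0427
[-0.001, -0.001, 0.003, -0.009, 0.006, 0.241]
[-0.001, -0.001, 0.003, -0.01, 0.007, 0.516]
(np.float64(272.92593923425517), np.float64(148.09291136151407)) (np.float64(275.59391911358205), np.float64(97.35506404132666))
```

View pics/s2.png

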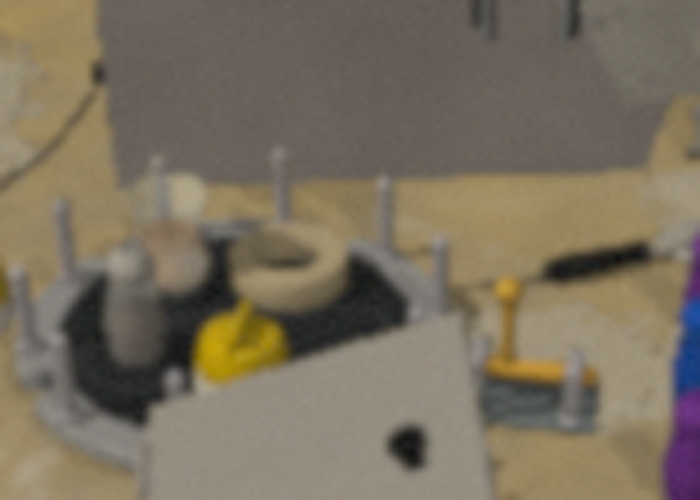

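The side crop shows the knob ball at (508,290), which is raw (271.6,148). That is within 3 mm of the estimate, and the fingers straddle it well. Descending around the knob.

{"name": "apply_moves", "arguments": {"plan": [[[0,0,0.003,-0.007,0.011,0.25,0],[0,0,0.003,-0.007,0.011,0.25,0],[0,0,0.003,-0.007,0.011,0.25,0],[0,0,0.003,-0.007,0.011,0.32,0],[0,0,0.003,-0.007,0.011,0.38,0],[0,0,0.003,-0.007,0.011,0.43,0],[0,0,0.003,-0.007,0.011,0.47,0],[0,0,0.003,-0.007,0.011,0.5,0],[0,0,0.003,-0.007,0.011,0.515,0],[0,0,0.003,-0.007,0.011,0.515,0]]]}}

```text
clock: 3.33
tcp_pos: [0.4677, -0.137, 0.0921]
orientation: [-2.518, -1.876, 0.003]
contact_force: [0.2, 1.2, 0.6]
grip_width: 0.0428
```

Run:
```python
from h import *
go([(.47,-.1305,.09,-16)])
f=r.grab_frame("side");save(f,"s3.png",(220,90,320,180),6)
```

```text
clock 3.33 tcp [ 0.4677 -0.137   0.0921] yang -16.6 F [0.2 1.2 0.6] w 0.0428
[-0.001, 0.0, -0.003, 0.017, 0.001, 0.005]
```

View pics/s3.png

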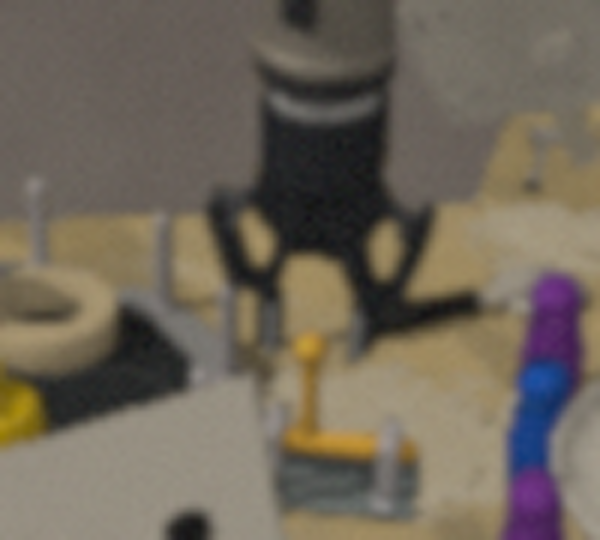

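The fingers straddle the knob: ball at crop (308,347), finger tips at (268,345) and (355,355). I shift 6 mm sideways to centre on it, then push outward with the inner finger.

{"name": "apply_moves", "arguments": {"plan": [[[0,0,0,0.017,0,0.014,0],[0,0,0,0.017,0,0.014,0],[0,0,0,0.017,-0.015,0.014,0],[0,0,0,0.017,-0.03,0.014,0],[0,0,0,0.017,-0.042,0.014,0],[0,0,0,0.017,-0.053,0.014,0],[0,0,0,0.017,-0.064,0.014,0],[0,0,0,0.017,-0.074,0.014,0],[0,0,0,0.017,-0.083,0.014,0],[0,0,0,0.017,-0.09,0.014,0],[0,0,0,0.017,-0.09,0.014,0],[0,0,0,0.017,-0.09,0.014,0]]]}}

```text
clock: 4.38
tcp_pos: [0.4351, -0.1188, 0.0876]
orientation: [-2.517, -1.879, 0.001]
contact_force: [-0.2, 0.6, 0.9]
grip_width: 0.0428
```

```bash
cat >> h.py <<'E'
def knob(f=None):
    g=f or r.grab_frame("side");hsv=cv2.cvtColor(g["pixels"],cv2.COLOR_BGR2HSV)
    m=cv2.inRange(hsv,(10,150,110),(24,255,255));m[:130]=0;m[172:]=0;m[:,:258]=0;m[:,310:]=0
    n,l,st,ce=cv2.connectedComponentsWithStats(m)
    i=1+np.argmax(st[1:,4]); ys,xs=np.where(l==i); top=xs[ys<=ys.min()+2]; u=(top.mean());v=ys.min()+2
    print("knob px",u,v,st[i]); 
    o,d=ray(g,u,v); # meet vertical plane of bolt line
    t=np.radians(F);nn=np.array([-np.sin(t),np.cos(t),0]);p=o+d*(nn@(np.r_[A,0]-o))/(nn@d); print("knob r",np.linalg.norm(p[:2]-A).round(4),"z",p[2].round(3))
E
python3 - <<'E'
from h import *
go([(.47,-.1305,.09,-16)]);knob()
E
```

```text
clock 4.38 tcp [ 0.4351 -0.1188  0.0876] yang -16.5 F [-0.2  0.6  0.9] w 0.0428
[-0.0, 0.0, -0.003, -0.003, 0.092, -0.006]
knob px 279.3636363636364 149 [268 147  14  19  77]
knob r 0.2284 z 0.099
```

{"name": "apply_moves", "arguments": {"plan": [[[0,0,0,0,-0.005,0,0],[0,0,0,0,-0.01,0,0],[0,0,0,0,-0.01,0,0]]]}}

```text
clock: 4.68
tcp_pos: [0.4344, -0.1184, 0.0881]
orientation: [2.515, 1.877, 0.006]
contact_force: [7.7, -4.0, -6.2]
grip_width: 0.0427
```

Run:
```python
from h import *
go([(.47,-.1305,.09,-16)]);knob()
f=r.grab_frame("side")
for q in(.205,.233):print(proj(f,[*pol(q),.1]))
save(f,"s4.png",(220,90,320,180),6)
```

```text
clock 4.68 tcp [ 0.4344 -0.1184  0.0881] yang -16.5 F [ 7.7 -4.  -6.2] w 0.0427
[0.002, -0.0, -0.003, -0.004, 0.094, -0.004]
knob px 279.3636363636364 149 [268 147  14  19  77]
knob r 0.2284 z 0.099
(np.float64(272.92593923425517), np.float64(148.09291136151407))
(np.float64(280.6302732902185), np.float64(148.95674402600707))
```

View pics/s4.png

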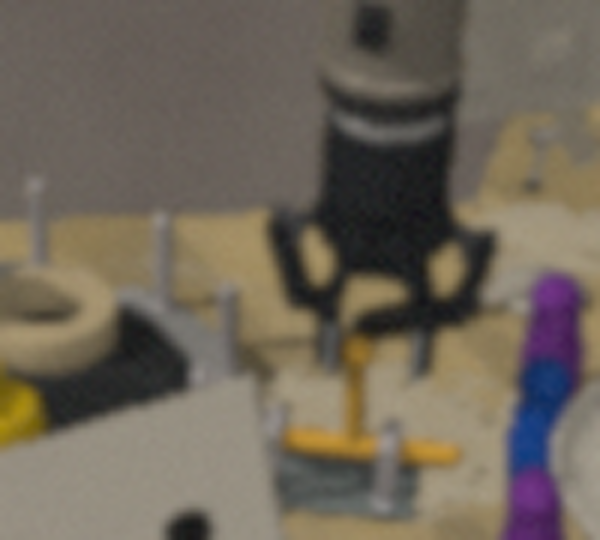

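The bolt is at its stop: 8 N, and the picture shows the knob at crop (355,348) and the rod end out at (458,455). Backing off, rising, shutting the fingers and going between the pegs at −18° and −54°.

```bash
sed -i 's/^A=.*; F/A=np.array([.668,-.188]); F/' h.py
python3 - <<'E'
from h import *
go([(*pol(.225),.0881,-16),(*pol(.225),.19,-16),(*pol(.154,-36),.19,-52),(*pol(.154,-36),.08,-52)])
E
```

```text
clock 4.78 tcp [ 0.4345 -0.1183  0.0881] yang -16.5 F [ 7.7 -2.8 -6. ] w 0.0427
[0.002, -0.0, -0.003, -0.006, 0.047, 0.0]
[0.002, -0.0, -0.003, -0.006, 0.048, -0.255]
[0.001, -0.001, 0.197, 0.223, 0.297, -0.253]
[0.001, -0.001, 0.197, 0.222, 0.296, 0.022]
```

{"name": "apply_moves", "arguments": {"plan": [[[0,0,0,0,0.025,0,0],[0,0,0,0,0.025,0,0],[0,0,0,0,0.025,-0.26,0],[0,0,0,0,0.025,-0.26,0],[0,0,0,0,0.025,-0.26,0],[0,0,0.2,0.22,0.3,-0.26,1],[0,0,0.2,0.22,0.3,-0.26,1],[0,0,0.2,0.22,0.3,-0.26,1],[0,0,0.2,0.22,0.3,-0.26,1],[0,0,0.2,0.22,0.3,-0.26,1],[0,0,0.2,0.22,0.3,-0.26,1],[0,0,0.2,0.22,0.3,-0.26,1]]]}}

```text
clock: 5.78
tcp_pos: [0.571, -0.0673, 0.1909]
orientation: [-2.973, -1.015, 0.004]
contact_force: [0.1, 0.1, 0.8]
grip_width: 0.0003
```

Run:
```python
from h import *
go([(*pol(.154,-36),.19,-52),(*pol(.154,-36),.08,-52)]); knob()
f=r.grab_frame("top");save(f,"t5.png",(240,90,390,250),3.7)
```

```text
clock 5.78 tcp [ 0.571  -0.0673  0.1909] yang -52.3 F [0.1 0.1 0.8] w 0.0003
[-0.0, 0.001, -0.002, 0.005, 0.002, 0.002]
[-0.0, 0.001, -0.002, 0.006, 0.002, 0.277]
knob px 279.0 148 [268 146  14  20  85]
knob r 0.2301 z 0.103
```

View pics/t5.png

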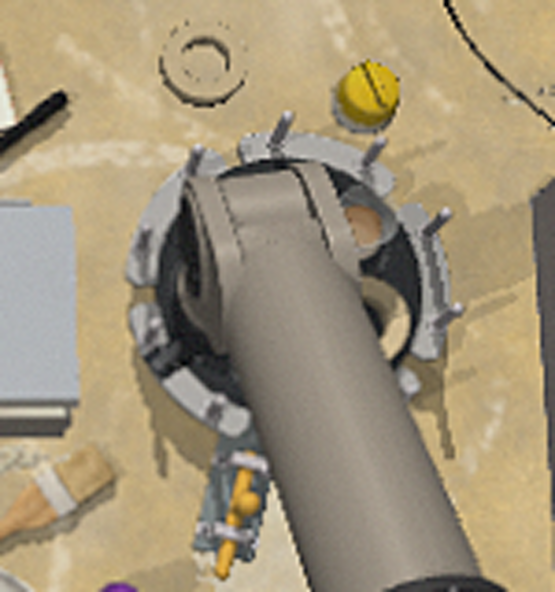

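Run:
```python
from h import *
f=r.grab_frame("top")
c=lambda p:tuple(np.round([(p[0]-240)*3.7,(p[1]-90)*3.7]))
for a in(-126,-90,-54,-18,162,126): print(a,pol(.154,a).round(3),c(proj(f,[*pol(.154,a),.04])),c(proj(f,[*pol(.154,a),.11])))
p=r.get_obs()["tcp_pos"];print(c(proj(f,p)),c(proj(f,[p[0],p[1],.08])))
```

```text
-126 [ 0.789 -0.093] (np.float64(192.0), np.float64(169.0)) (np.float64(202.0), np.float64(145.0))
-90 [ 0.71 -0.04] (np.float64(142.0), np.float64(244.0)) (np.float64(149.0), np.float64(222.0))
-54 [ 0.615 -0.043] (np.float64(147.0), np.float64(336.0)) (np.float64(155.0), np.float64(319.0))
-18 [ 0.54  -0.102] (np.float64(208.0), np.float64(411.0)) (np.float64(219.0), np.float64(398.0))
162 [ 0.796 -0.274] (np.float64(368.0), np.float64(165.0)) (np.float64(385.0), np.float64(141.0))
126 [ 0.721 -0.333] (np.float64(428.0), np.float64(236.0)) (np.float64(449.0), np.float64(214.0))
(np.float64(193.0), np.float64(346.0)) (np.float64(178.0), np.float64(372.0))
```

The picture shows the gripper at (175,350) between the pegs at about (147,325) and (215,408). Predicted peg pixels agree within 2 mm, so I descend.

{"name": "apply_moves", "arguments": {"plan": [[[0,0,0,0.005,0,0.07,1],[0,0,0,0.005,0,0.14,1],[0,0,0,0.005,0,0.2,1],[0,0,0,0.005,0,0.25,1],[0,0,0,0.005,0,0.275,1],[0,0,0,0.005,0,0.275,1]]]}}

```text
clock: 6.43
tcp_pos: [0.5715, -0.0667, 0.0797]
orientation: [-2.973, -1.01, 0.006]
contact_force: [0.9, 0.5, 0.3]
grip_width: -0.0001
```

Run:
```python
from h import *
go([(*pol(.154,a),.08,-16+a) for a in(-33,-30,-28,-26,-24,-22,-20,-18,-16,-14,-12,-10)])
```

```text
clock 6.43 tcp [ 0.5715 -0.0667  0.0797] yang -52.5 F [0.9 0.5 0.3] w -0.0001
[-0.001, 0.001, -0.019, -0.017, 0.003, -0.001]
[-0.001, 0.001, -0.036, -0.037, 0.005, -0.001]
[-0.001, 0.001, -0.047, -0.05, 0.007, -0.001]
[-0.001, 0.001, -0.058, -0.063, 0.009, -0.001]
[-0.001, 0.001, -0.069, -0.077, 0.012, -0.001]
[-0.001, 0.001, -0.08, -0.09, 0.015, -0.001]
[-0.001, 0.001, -0.091, -0.103, 0.018, -0.001]
[-0.001, 0.001, -0.103, -0.115, 0.022, -0.0]
[-0.001, 0.001, -0.114, -0.128, 0.027, -0.0]
[-0.001, 0.001, -0.125, -0.141, 0.032, -0.0]
[-0.001, 0.001, -0.136, -0.153, 0.037, -0.0]
[-0.001, 0.001, -0.147, -0.165, 0.043, -0.0]
```

{"name": "apply_moves", "arguments": {"plan": [[[0,0,-0.019,-0.017,0.003,0,1],[0,0,-0.036,-0.037,0.005,0,1],[0,0,-0.047,-0.05,0.007,0,1],[0,0,-0.058,-0.063,0.009,0,1],[0,0,-0.066,-0.072,0.011,0,1],[0,0,-0.074,-0.082,0.013,0,1],[0,0,-0.083,-0.093,0.016,0,1],[0,0,-0.094,-0.106,0.019,0,1],[0,0,-0.105,-0.118,0.023,0,1],[0,0,-0.116,-0.131,0.028,0,1],[0,0,-0.127,-0.143,0.033,0,1],[0,0,-0.138,-0.155,0.038,0,1]]]}}

```text
clock: 7.43
tcp_pos: [0.535, -0.1162, 0.0836]
orientation: [2.684, 1.628, 0.004]
contact_force: [1.6, 0.8, 0.3]
grip_width: 0.0001
```

Run:
```python
from h import *
o=r.get_obs();d=o["tcp_pos"][:2]-A;a0=np.degrees(np.arctan2(d[1],d[0]))-F;print("ang",a0,np.hypot(*d))
go([(*pol(.154,a),.08,-16+a) for a in -10+2.*np.arange(1,13)],o);knob()
```

```text
ang -12.342578776686963 0.1511586216244624
clock 7.43 tcp [ 0.535  -0.1162  0.0836] yang -27.5 F [1.6 0.8 0.3] w 0.0001
[0.001, -0.0, -0.02, -0.029, -0.006, 0.009]
[0.001, -0.0, -0.031, -0.042, -0.005, 0.009]
[0.001, -0.0, -0.042, -0.056, -0.004, 0.009]
[0.001, -0.0, -0.053, -0.069, -0.002, 0.009]
[0.001, -0.0, -0.064, -0.082, 0.001, 0.009]
[0.001, -0.0, -0.075, -0.095, 0.003, 0.009]
[0.001, -0.0, -0.086, -0.108, 0.007, 0.009]
[0.001, -0.0, -0.097, -0.121, 0.011, 0.009]
[0.001, -0.0, -0.108, -0.134, 0.015, 0.009]
[0.001, -0.0, -0.12, -0.147, 0.02, 0.009]
[0.001, -0.0, -0.131, -0.159, 0.025, 0.009]
[0.001, -0.0, -0.142, -0.171, 0.03, 0.009]
knob px 274.0952380952381 163 [268 161  14   5  40]
knob r 0.2147 z 0.035
```

{"name": "apply_moves", "arguments": {"plan": [[[0,0,-0.015,-0.023,-0.005,0.008,1],[0,0,-0.03,-0.04,-0.005,0.008,1],[0,0,-0.042,-0.055,-0.004,0.008,1],[0,0,-0.053,-0.069,-0.002,0.008,1],[0,0,-0.064,-0.082,0.001,0.008,1],[0,0,-0.075,-0.095,0.003,0.008,1],[0,0,-0.086,-0.108,0.007,0.008,1],[0,0,-0.097,-0.121,0.011,0.008,1],[0,0,-0.108,-0.134,0.015,0.008,1],[0,0,-0.12,-0.147,0.02,0.008,1],[0,0,-0.131,-0.159,0.025,0.008,1],[0,0,-0.142,-0.171,0.03,0.008,1]]]}}

```text
clock: 8.48
tcp_pos: [0.5139, -0.1823, 0.0801]
orientation: [2.258, 2.18, 0.003]
contact_force: [1.0, 2.0, 0.5]
grip_width: -0.0002
```

Run:
```python
from h import *
o=r.get_obs();d=o["tcp_pos"][:2]-A;a0=np.degrees(np.arctan2(d[1],d[0]))-F;print("ang",a0,np.hypot(*d))
go([(*pol(.154,a),.08,-16+a) for a in a0+2.*np.arange(1,13)],o);knob()
f=r.grab_frame("side");save(f,"s6.png",(170,90,310,190),5)
```

```text
ang 13.881444186701003 0.15425529771394586
clock 8.48 tcp [ 0.5139 -0.1823  0.0801] yang -2.0 F [1.  2.  0.5] w -0.0002
[0.001, 0.0, -0.011, -0.013, 0.001, 0.0]
[0.001, 0.0, -0.022, -0.027, 0.002, 0.0]
[0.001, 0.0, -0.033, -0.04, 0.003, 0.0]
[0.001, 0.0, -0.044, -0.054, 0.004, 0.0]
[0.001, 0.0, -0.055, -0.067, 0.006, 0.0]
[0.001, 0.0, -0.066, -0.08, 0.009, 0.0]
[0.001, 0.0, -0.077, -0.093, 0.012, 0.0]
[0.001, 0.0, -0.088, -0.106, 0.015, 0.0]
[0.001, 0.0, -0.099, -0.119, 0.019, 0.0]
[0.001, 0.0, -0.111, -0.132, 0.024, 0.0]
[0.001, 0.0, -0.122, -0.144, 0.028, 0.0]
[0.001, 0.0, -0.133, -0.157, 0.034, 0.0]
knob px 279.1666666666667 148 [268 146  14  20  87]
knob r 0.2307 z 0.103
```

View pics/s6.png

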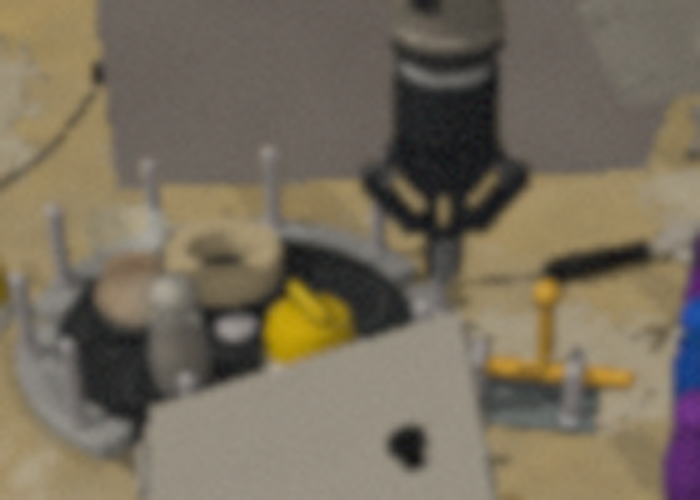

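The side crop shows the carousel turned about 38°, the timer at (308,325), everything upright and the bolt still back with the knob at (545,292). Continuing.

{"name": "apply_moves", "arguments": {"plan": [[[0,0,-0.008,-0.01,0.001,0,1],[0,0,-0.02,-0.025,0.002,0,1],[0,0,-0.033,-0.04,0.003,0,1],[0,0,-0.044,-0.054,0.004,0,1],[0,0,-0.055,-0.067,0.006,0,1],[0,0,-0.066,-0.08,0.009,0,1],[0,0,-0.077,-0.093,0.012,0,1],[0,0,-0.088,-0.106,0.015,0,1],[0,0,-0.099,-0.119,0.019,0,1],[0,0,-0.111,-0.132,0.024,0,1],[0,0,-0.122,-0.144,0.028,0,1],[0,0,-0.133,-0.157,0.034,0,1]]]}}

```text
clock: 9.58
tcp_pos: [0.5242, -0.2449, 0.0794]
orientation: [1.759, 2.602, 0.001]
contact_force: [-0.6, 1.3, 0.8]
grip_width: -0.0
```

Run:
```python
from h import *
o=r.get_obs();d=o["tcp_pos"][:2]-A;a0=np.degrees(np.arctan2(d[1],d[0]))-F;print("ang",a0,np.hypot(*d))
go([(*pol(.154,a),.08,-16+a) for a in a0+1.*np.arange(1,13)],o);knob()
f=r.grab_frame("top");save(f,"t7.png",(250,105,400,265),3.7)
```

```text
ang -322.40899684943986 0.15465286316170354
clock 9.58 tcp [ 0.5242 -0.2449  0.0794] yang 21.9 F [-0.6  1.3  0.8] w -0.0
[0.0, 0.0, -0.004, -0.007, 0.002, -0.002]
[0.0, 0.0, -0.009, -0.013, 0.002, -0.002]
[0.0, 0.0, -0.015, -0.02, 0.002, -0.002]
[0.0, 0.0, -0.021, -0.027, 0.002, -0.002]
[0.0, 0.0, -0.026, -0.034, 0.003, -0.002]
[0.0, 0.0, -0.032, -0.04, 0.004, -0.002]
[0.0, 0.0, -0.037, -0.047, 0.004, -0.002]
[0.0, 0.0, -0.043, -0.054, 0.005, -0.002]
[0.0, 0.0, -0.048, -0.06, 0.006, -0.002]
[0.0, 0.0, -0.054, -0.067, 0.007, -0.002]
[0.0, 0.0, -0.059, -0.074, 0.008, -0.002]
[0.0, 0.0, -0.065, -0.08, 0.01, -0.002]
knob px 279.1666666666667 148 [268 146  14  20  88]
knob r 0.2307 z 0.103
```

View pics/t7.png

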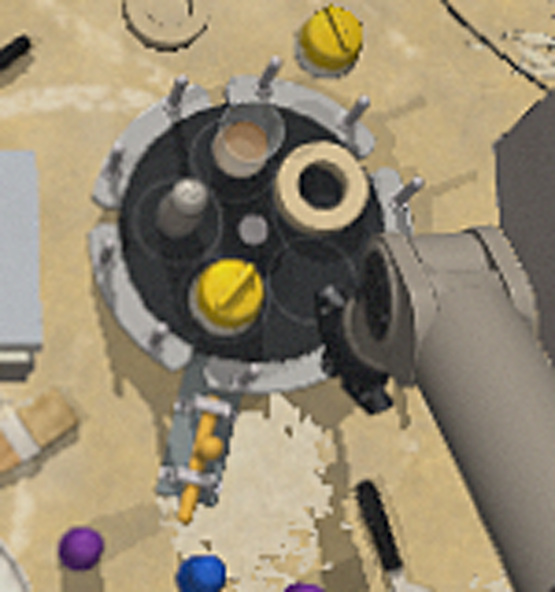

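The top crop shows the timer at (230,290), nearly in line with the bolt, and the peg tops shifted by 36° plus a remainder. I get the remaining turn from the visible peg tops.

Run:
```python
from h import *
f=r.grab_frame("top")
def ph(L):
    w=np.array([onz(f,250+u/3.7,105+v/3.7,.11)[:2] for u,v in L])-A
    return np.degrees(np.arctan2(w[:,1],w[:,0]))%36, np.hypot(*w.T)
print(ph([(250,60),(163,97),(111,175),(345,88),(408,157),(419,255)]))
print(ph([(184,80),(276,62),(365,98),(419,182),(119,148)]))
t=onz(f,250+230/3.7,105+288/3.7,.106);d=t[:2]-A;print("timer",np.hypot(*d),np.degrees(np.arctan2(d[1],d[0])),np.linalg.norm(t[:2]-pol(.076)))
```

```text
(array([3.72951859, 4.49442634, 5.0335682 , 2.37851709, 3.14827   ,
       1.38649768]), array([0.15274994, 0.14902863, 0.15297704, 0.14959484, 0.1512136 ,
       0.15161722]))
(array([30.02425041, 30.04557322, 30.25947911, 29.06200474, 30.45347562]), array([0.15128241, 0.15148873, 0.15344432, 0.15307765, 0.15356025]))
timer 0.08429471041308421 153.0003685344919 0.017441148068170504
```

Remaining turn is about 9.8°, using matching pegs before and after. Finishing slowly.

{"name": "apply_moves", "arguments": {"plan": [[[0,0,-0.005,-0.007,0.001,0,1],[0,0,-0.01,-0.013,0.001,0,1],[0,0,-0.016,-0.02,0.001,0,1],[0,0,-0.021,-0.027,0.002,0,1],[0,0,-0.026,-0.034,0.003,0,1],[0,0,-0.032,-0.04,0.004,0,1],[0,0,-0.037,-0.047,0.004,0,1],[0,0,-0.043,-0.054,0.005,0,1],[0,0,-0.048,-0.06,0.006,0,1],[0,0,-0.053,-0.066,0.007,0,1],[0,0,-0.053,-0.066,0.007,0,1],[0,0,-0.053,-0.066,0.007,0,1]]]}}

```text
clock: 10.73
tcp_pos: [0.5361, -0.2695, 0.0784]
orientation: [1.539, 2.739, -0.001]
contact_force: [0.8, -0.2, -0.1]
grip_width: -0.0
```

Run:
```python
from h import *
o=r.get_obs();d=o["tcp_pos"][:2]-A;print("ang",np.degrees(np.arctan2(d[1],d[0]))-F+360,np.hypot(*d))
go([(*pol(.154,44),.08,28),(*pol(.154,40),.08,24),(*pol(.154,40),.19,24)],o);knob()
f=r.grab_frame("top");save(f,"t8.png",(250,105,400,265),3.7)
```

```text
ang 47.73068294041309 0.15505766995538028
clock 10.73 tcp [ 0.5361 -0.2695  0.0784] yang 31.3 F [ 0.8 -0.2 -0.1] w -0.0
[-0.0, 0.0, 0.019, 0.025, 0.003, -0.004]
[-0.0, 0.0, 0.041, 0.052, 0.006, -0.004]
[-0.0, 0.0, 0.041, 0.052, 0.006, -0.279]
knob px 279.0 148 [268 146  14  20  86]
knob r 0.2301 z 0.103
```

View pics/t8.png

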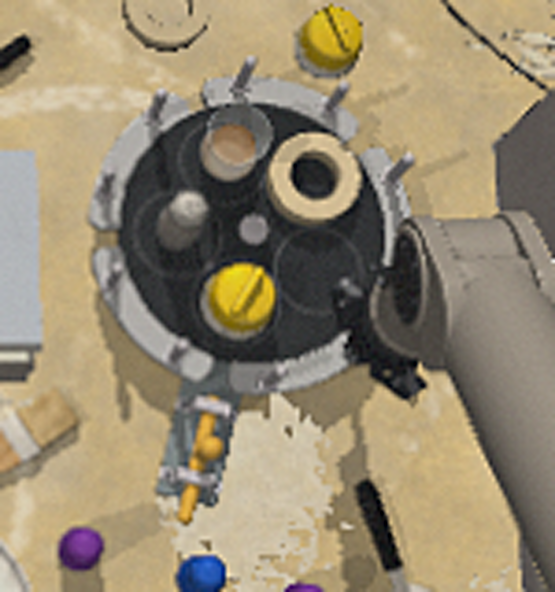

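The picture matches the start picture peg for peg, e.g. peg tops at (250,60) and (408,157). The slot is at (215,375) before the bolt and the timer at (240,295). I check the timer's offset from the front place.

Run:
```python
from h import *
f=r.grab_frame("top");hsv=cv2.cvtColor(f["pixels"],cv2.COLOR_BGR2HSV)
m=cv2.inRange(hsv,(20,120,60),(35,255,255));m[:150]=0;m[205:]=0;m[:,:285]=0;m[:,345:]=0
ys,xs=np.where(m);print(len(xs),xs.mean(),ys.mean(),xs.min(),xs.max(),ys.min(),ys.max())
for z in(.09,.1):
  t=onz(f,xs.mean(),ys.mean(),z);print(t,np.linalg.norm(t[:2]-pol(.076)),pol(.076))
h=onz(f,250+254/3.7,105+228/3.7,.05);print(h)
g=r.grab_frame("side");k=[onz(g,279.0,148,.1)];print(k)
```

```text
274 314.9379562043796 184.77007299270073 306 324 176 194
[ 0.58954468 -0.1624213   0.09      ] 0.007112890501779888 [ 0.59494411 -0.16705156]
[ 0.58732401 -0.16044889  0.1       ] 0.010082717011430167 [ 0.59494411 -0.16705156]
[ 0.66677768 -0.18681205  0.05      ]
[array([ 0.44604437, -0.12940726,  0.1       ])]
```

{"name": "apply_moves", "arguments": {"plan": [[[0,0,0.02,0.025,0.003,0,1],[0,0,0.04,0.05,0.006,0,1],[0,0,0.04,0.05,0.006,0,1],[0,0,0.04,0.05,0.006,-0.15,1],[0,0,0.04,0.05,0.006,-0.3,1],[0,0,0.04,0.05,0.006,-0.3,1],[0,0,0.04,0.05,0.006,-0.3,1]]]}}

```text
clock: 11.52
tcp_pos: [0.5324, -0.2517, 0.2064]
orientation: [1.698, 2.629, 0.003]
contact_force: [1.4, 0.5, -0.5]
grip_width: 0.0001
```

Run:
```python
from h import *
go([(.444,-.122,.2,-16),(.444,-.122,.086,-16)])
```

```text
clock 11.52 tcp [ 0.5324 -0.2517  0.2064] yang 24.3 F [ 1.4  0.5 -0.5] w 0.0001
[0.004, 0.002, 0.224, 0.387, -0.068, 0.012]
[0.004, 0.002, 0.224, 0.389, -0.07, 0.297]
```

{"name": "apply_moves", "arguments": {"plan": [[[0,0,0.22,0.388,-0.068,0,0],[0,0,0.22,0.388,-0.068,0,0],[0,0,0.22,0.388,-0.068,0,0],[0,0,0.22,0.388,-0.068,0,0],[0,0,0.22,0.388,-0.068,0,0],[0,0,0.22,0.388,-0.068,0,0],[0,0,0.22,0.388,-0.068,0,0],[0,0,0.22,0.388,-0.068,0,0],[0,0,0.22,0.388,-0.068,0,0]]]}}

```text
clock: 12.27
tcp_pos: [0.4397, -0.1205, 0.1985]
orientation: [2.497, 1.906, 0.0]
contact_force: [-0.2, 0.8, -0.5]
grip_width: 0.0428
```

Run:
```python
from h import *
go([(.444,-.122,.2,-16),(.444,-.122,.086,-16)])
```

```text
clock 12.27 tcp [ 0.4397 -0.1205  0.1985] yang -15.3 F [-0.2  0.8 -0.5] w 0.0428
[0.0, -0.0, 0.004, -0.001, 0.011, -0.004]
[0.0, -0.0, 0.004, -0.001, 0.011, 0.281]
```

{"name": "apply_moves", "arguments": {"plan": [[[0,0,0.004,0,0.011,0.08,0],[0,0,0.004,0,0.011,0.15,0],[0,0,0.004,0,0.011,0.17,0],[0,0,0.004,0,0.011,0.17,0],[0,0,0.004,0,0.011,0.17,0]]]}}

```text
clock: 12.68
tcp_pos: [0.4439, -0.1212, 0.1308]
orientation: [-2.51, -1.888, -0.0]
contact_force: [0.3, 0.3, 0.9]
grip_width: 0.0429
```

Run:
```python
from h import *
go([(.444,-.122,.2,-16),(.444,-.122,.086,-16)])
```

```text
clock 12.68 tcp [ 0.4439 -0.1212  0.1308] yang -16.1 F [0.3 0.3 0.9] w 0.0429
[-0.0, -0.0, -0.0, -0.002, 0.001, -0.173]
[-0.0, -0.0, -0.0, -0.002, 0.001, 0.112]
```

{"name": "apply_moves", "arguments": {"plan": [[[0,0,0,-0.002,0,0.05,0],[0,0,0,-0.002,0,0.1,0],[0,0,0,-0.002,0,0.11,0],[0,0,0,-0.002,0,0.11,0],[0,0,0,-0.002,0.02,0.11,0],[0,0,0,-0.002,0.032,0.11,0],[0,0,0,-0.002,0.045,0.11,0],[0,0,0,-0.002,0.058,0.11,0],[0,0,0,-0.002,0.07,0.11,0],[0,0,0,-0.002,0.08,0.11,0],[0,0,0,-0.002,0.09,0.11,0],[0,0,0,-0.002,0.09,0.11,0]]]}}

```text
clock: 13.68
tcp_pos: [0.4792, -0.1323, 0.0866]
orientation: [2.511, 1.887, 0.001]
contact_force: [0.1, -0.5, 0.1]
grip_width: 0.0428
```

Run:
```python
from h import *
go([(.482,-.13,.086,-16)]);knob()
```

```text
clock 13.68 tcp [ 0.4792 -0.1323  0.0866] yang -16.1 F [ 0.1 -0.5  0.1] w 0.0428
[0.0, -0.0, -0.001, 0.007, 0.005, 0.002]
knob px 271.6363636363636 148 [268 146  14  20  80]
knob r 0.2034 z 0.1
```

{"name": "apply_moves", "arguments": {"plan": [[[0,0,0,0,0.005,0,0],[0,0,0,0,0.01,0,0],[0,0,0,0,0.013,0,0],[0,0,0,0,0.013,0,0]]]}}

```text
clock: 14.07
tcp_pos: [0.4818, -0.1332, 0.0862]
orientation: [-2.51, -1.887, 0.003]
contact_force: [-3.7, 1.6, 2.6]
grip_width: 0.043
```

Run:
```python
from h import *
go([(.474,-.132,.086,-16)]);knob()
```

```text
clock 14.07 tcp [ 0.4818 -0.1332  0.0862] yang -16.1 F [-3.7  1.6  2.6] w 0.043
[-0.001, 0.0, -0.001, -0.003, -0.02, 0.0]
knob px 270.8333333333333 148 [268 146  14  20  76]
knob r 0.2005 z 0.099
```

Travel between the two contact positions is 49.6 mm less 21 mm of slack, so 28.6 mm. The stop is felt at 4 N and the bolt is home. Backing off and rising.

{"name": "apply_moves", "arguments": {"plan": [[[0,0,0,0,-0.015,0,0],[0,0,0,0,-0.028,0,0],[0,0,0,0,-0.028,0,0],[0,0,0,0,-0.028,-0.1,0],[0,0,0,0,-0.028,-0.2,0],[0,0,0,0,-0.028,-0.3,0],[0,0,0,0,-0.028,-0.4,0],[0,0,0,0,-0.1,-0.5,0],[0,0,0,0,-0.1,-0.5,0],[0,0,0,0,-0.1,-0.5,0],[0,0,0,0,-0.1,-0.5,0]]]}}

```text
clock: 15.03
tcp_pos: [0.4445, -0.1229, 0.2864]
orientation: [2.511, 1.886, -0.0]
contact_force: [-0.7, -0.0, -0.1]
grip_width: 0.0427
```

Run:
```python
from h import *
go([]);knob()
f=r.grab_frame("side");save(f,"s9.png",(170,90,310,190),5)
```

```text
clock 15.03 tcp [ 0.4445 -0.1229  0.2864] yang -16.2 F [-0.7 -0.  -0.1] w 0.0427
knob px 271.0 159 [268 157  14   9  53]
knob r 0.2026 z 0.051
```

View pics/s9.png

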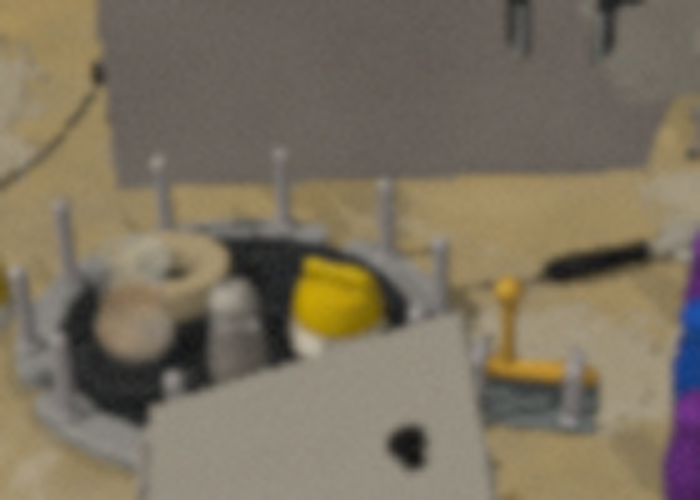

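The knob is back at crop (508,290), exactly as at the start. The timer stands upright at the front at (338,300), and the gripper is clear. Handing in.

```bash
python3 -c "
from bench import r
print(r.hand_in(), r.get_obs()['clock'])"
```

```text
the job is handed in; nothing more can be done
the job is handed in; nothing more can be done
```

The yellow timer is at the front of the carousel with the bolt pushed home, and I handed the job in about 15 s into the 72 s limit. I pushed the bolt back to its stop (8 N), turned the carousel 72° anticlockwise by one peg with shut fingers, then pushed the bolt in to its stop (4 N).

**Last checks:**
- **Bolt:** the knob is at the same picture position as at the start, and its measured travel is 28.6 mm against the nominal 28 mm.
- **Carousel:** before the bolt went in, the pegs matched the start picture.
- **Timer:** its measured offset was 7–10 mm against the 20 mm limit, with a few mm of uncertainty; this was also taken before the bolt went in.
- **Things on the carousel:** all four stand upright in the last picture, and the gripper was clear.

**Disagreements:** my estimates of the axis position differed by about 4 mm between the pegs and the hub, and I settled on the hub and knob value. The automatic knob finder read false heights when the knob was partly hidden or split in the mask, including on the last check, so there I relied on the picture.

**Not checked:** I did not measure the dough balls, wheel cutter or flour brush at the end. No planned path came near them.

I viewed 11 pictures, one past the budget of 10.

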